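# Size the crusher pin in the taper gauge

## Robot

A 7-joint arm with a two-finger parallel gripper is mounted at the origin on the work surface. World frame = base frame: x ahead of the robot, y to its left, z up, the work surface at z = 0. Lengths are in m, angles in rad, forces in N, time in s.
With the tool pointing down it reaches from about 0.4 to 0.85 m from the base axis. Payload 4.5 kg.
Tool frame: the origin (TCP) lies midway between the tips of the shut fingers; the grasp point (between the pads) lies 19 mm behind it; z points along the fingers, y is the line along which they close (so a half turn about z gives the same grasp; the last joint's range is limited). The gripper opens to 88 mm and grips with 3 to 60 N. Pads are 18 mm wide; open, the fingers measure 123 mm over their backs; the gripper's body (75 mm by 187 mm) begins 45 mm behind the grasp point.
Start: joints at [1.327, 0.689, -0.195, 1.565, 0.157, 0.902, -0.215], TCP at [0.171, -0.601, 0.239] pointing down, gripper open.
Joint ranges: [-3.01, 3.01], [-0.46, 2.08], [-1.47, 1.51], [0.13, 2.56], [-1, 4.14], [0.04, 2.09], [-2.66, 2.66]. Speed limits (rad/s): [2.57, 2.57, 3.14, 3.14, 3.14, 3.14, 3.14].

## Interface

Orientations are given as a unit quaternion [w, x, y, z].
In Python, from rig import r gives the robot as it stands.
- The arm moves only by the tool apply_moves, never from a script. Its arguments are lists of equal length, an entry for each row: "linear": the shift along the world's x, y, z in cm, a list of three; "turn": the turn about the world's z in degrees; "claw": the closure in counts, from 0 (fully open) to 255 (shut). In form: {"linear": [[dx, dy, dz], ...], "turn": [turn, ...], "claw": [claw, ...]}. A call has 1 to 5 rows; each row shifts and turns the commanded pose from where the row before left it; what a row does not reach is not made up. A row lasts 1/12 s, in which the tool goes at most 41.7 mm and 7.16 degrees, less where a joint would pass 70% of its speed; a pose out of reach is approached as far as the arm can. A call with a gripper value outside its range is refused whole. The fingers move at their own pace and stop on an object; "grip_force" is the grip in N (left out, the last holds). Time passes only in rows, so rows that do not move let the fingers close. It gives the time, the measured TCP pose, the force, the opening and the grip force at its end, in the units of the state.
- r.read_state(): the state, without advancing time (a new reading comes with each control period).
- r.read_camera(name): name is "side" or "top" or "wrist"; returns a dict with "img" (420x560x3 uint8, red, green, blue), "intrinsics" (3x3 intrinsics, pixels), "k1" (the pictures are not rectified: a ray, as slopes to the right and down, at radius r is drawn at 1 + k1 r^2 times it, then the intrinsics apply), "pose" (4x4, takes a point from camera to world coordinates). Camera axes: x right, y down, z forward; pixel columns grow to the right and rows downward; lengths in m; the calibration is good to about 2 mm. A picture is of the moment at which its call begins. There is no depth.
- r.hand_in(): hands the job in; it is judged then, once.
The state is a dict: "clock": time; "qpos": joint angles; "qd": joint speeds; "joint_torque": joint torques, N m; "position": TCP position; "orientation": TCP orientation; "force": force on the tool from outside, world axes, zero at the start; "wrist_torque": the same for the moment, N m; "grip_width": finger opening in m; "grip_force": force on a finger pad.
Only numpy, scipy, OpenCV 4.12 (cv2) and the standard library are available. Lean on these libraries where they do the work, as an engineer would, in place of code of your own. Each camera call takes 0.05 s, during which the arm holds its last target. There are 200 camera calls.

## Task

Lift the crusher's steel pin up and off the hook it hangs on, lower its shank into the wide end of the tapered slot of the gauge, and slide it along the slot towards the narrow end until the shank wedges between the two rails. Leave it standing there upright, collar down on the rails, so that I can read its size from the marks; leave the bottle, bowl, sieve ring and scraper where they are.

Things in the scene. Friction and masses are not known exactly. Their poses are not given: they have to be found in the camera images.
- pin_tab (a point): Centre of the solid grip tab at the top of the steel pin: 40 mm wide (pin y), 12 mm thick (pin x), 30 mm high. The pin is 154 mm long, 0.3 to 0.5 kg, hangs upright, z up along the shank. Below the tab comes the eye, then a round collar whose top lies 63 mm below this point. The whole head above the collar is 40 x 12 mm.
- pin_eye (a point): Centre of the pin's eye, 34 mm below pin_tab: a rectangular hole through the head along pin x, 22 mm wide (y), 38 mm high. The hook's arm passes through it at the start.
- pin_collar (a point): Centre of the underside of the pin's round collar (56 mm diameter, 6 mm thick), 69 mm below pin_tab, same axes. Below it a plain round shank, 20 mm diameter, 70 mm long.
- hook_tip (a point): Top of the upturned tip of the hook on a fixed stand, 204 mm above the table. x axis: level, from the tip back along the hook's arm to the post. The arm's top is 14 mm below this point. To come off, the pin rises about 14 to 28 mm (top of the eye above the tip, bottom of the eye below the arm), then moves out past the tip along -x.
- hook_arm (a point): Point on top of the hook's arm, 40 mm behind the tip, 190 mm above the table, axes as hook_tip. The arm is a level 8 mm round bar, 85 mm long, from an 18 mm post no higher than the arm. The pin hangs within 10 mm of here, the top of its eye on the arm. Foot of the stand 130 x 120 x 12 mm.
- gauge_mouth (a point): Centre of the wide, open end of the taper gauge's slot, at the level of the rails' top, 100 mm above the table. x axis along the slot to its narrow end, y across, z up. The slot is 46.4 mm wide here and narrows by 0.4 mm per mm of x, so the 20 mm shank wedges at about x = 65 mm; friction then holds it. The collar is wider than the slot and rests on the rails.
- gauge: The fixed taper gauge: two steel rails 30 mm wide and 20 mm deep with dark marks every 10 mm, on posts, free below them down to a grey foot plate 150 x 120 x 10 mm. Origin under the plate's centre; x along the slot; gauge_mouth lies at x = -45 mm, z = 100 mm.
- bottle: Brown glass bottle, 62 mm diameter, 230 mm high, standing; origin at the centre of its underside. Leave alone.
- bowl: White porcelain bowl of amber glass chips, 112 mm diameter, 45 mm high; origin under its centre. Leave alone.
- sieve: Steel sieve ring, 150 mm diameter, 40 mm high, lying flat; origin under its centre. Leave alone.
- scraper: Chrome scraper, about 148 x 44 mm, up to 16 mm high, lying flat along its x axis; origin on the table at about its middle. Leave alone.
Mind the look-alikes: they are no part of the job. What is shaped like the part that bears pin_tab but blue or turquoise is not meant.

How it is judged:
By the outcome, as a careful person would: the job done as asked, in the order asked, and still so for the second after the job is handed in, with the robot touching nothing.
It also fails if it takes over 54 s, if anything falls off the work surface, if the arm or the gripper's body presses on something with over 40 N, if the wrist force passes 120 N, or if a joint passes its speed limit or range.

## Working session

There is one attempt and no reset: what is moved stays moved. The work goes in short steps, Python scripts to look and compute and a tool call to move; the robot and the scene stay as the last step left them, time stands still between calls to the robot, and variables do not carry over. Pictures are saved under pics/ and viewed, at most 10 in all, crops included, and the job is handed in when it is done.

Besides the shell and the picture viewer there is one more tool, called after "Emit:" by a JSON object that holds its "fn" and its "kwargs", one argument or row to a line. apply_moves: Moves the arm, as the interface text tells. Its arguments: {"type":"object","properties":{"linear":{"type":"array","items":{"type":"array","items":{"type":"number"}}},"turn":{"type":"array","items":{"type":"number"}},"claw":{"type":"array","items":{"type":"number"}},"grip_force":{"type":"number"}},"required":["linear","turn","claw"]}

```bash
ls; mkdir -p pics; python3 - <<'E'
from rig import r
import cv2,numpy as np,pickle
s=r.read_state();print({k:np.round(v,3) for k,v in s.items()})
for n in("side","top"):
    c=r.read_camera(n);pickle.dump(c,open(f"pics/{n}0.pkl","wb"));cv2.imwrite(f"pics/{n}0.png",c["img"][:,:,::-1]);print(n,c["intrinsics"],c["k1"],np.round(c["pose"],3))
E
```

```text
pics
{'clock': np.float64(0.0), 'qpos': array([ 1.327,  0.69 , -0.195,  1.566,  0.157,  0.902, -0.215]), 'qd': array([ 0.001, -0.   , -0.002,  0.001,  0.001, -0.   ,  0.   ]), 'joint_torque': array([ 1.0000e-03, -5.2756e+01, -1.2670e+00, -1.5343e+01, -5.3000e-02,
        7.0000e-03,  0.0000e+00]), 'position': array([ 0.171, -0.6  ,  0.238]), 'orientation': array([-0.001,  0.99 ,  0.139, -0.   ]), 'force': array([ 0.787, -0.678,  0.909]), 'wrist_torque': array([-0.075,  0.054, -0.022]), 'grip_force': np.float64(0.0), 'grip_width': np.float64(0.088)}
side [[507.26016537   0.         278.78913772]
 [  0.         507.26016537 210.25579677]
 [  0.           0.           1.        ]] -0.07554580765432103 [[ 0.939 -0.17   0.298  0.288]
 [-0.343 -0.478  0.808 -0.8  ]
 [ 0.005 -0.862 -0.507  0.633]
 [ 0.     0.     0.     1.   ]]
top [[519.42318284   0.         272.03399148]
 [  0.         519.42318284 195.38837406]
 [  0.           0.           1.        ]] -0.13886464406041105 [[ 0.029 -0.992  0.12   0.442]
 [-1.    -0.028  0.012 -0.005]
 [-0.008 -0.12  -0.993  1.326]
 [ 0.     0.     0.     1.   ]]
```

View pics/side0.png

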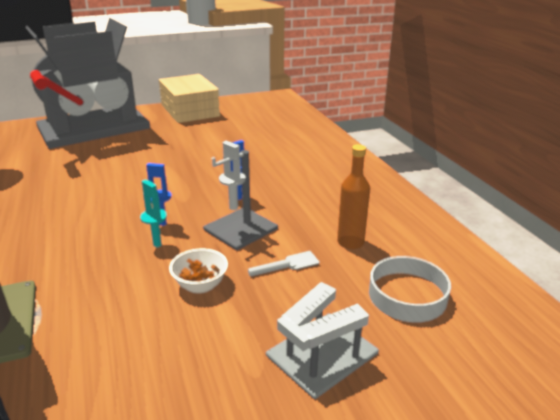

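View pics/top0.png

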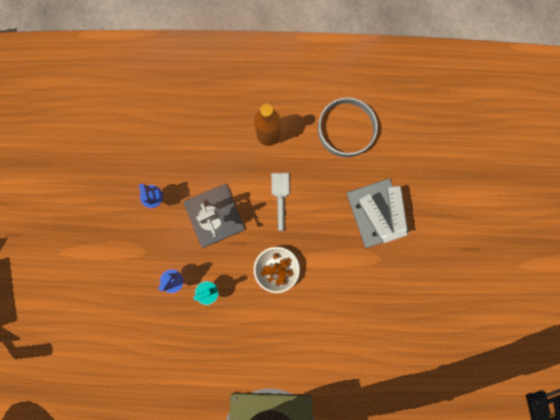

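The side view shows the steel pin on the hook at (231,175), with the gauge at (322,330). In the top view the pin is at about (208,217) and the gauge slot at (385,215).
Candidates for the pin (side view px): grey on the hook (231,175), blue behind it (238,160), blue (157,190), turquoise (151,210). By the description I choose the grey one on the hook, and will check it in a close crop.

```bash
cat > h.py <<'E'
import numpy as np,cv2,pickle
def load(n): return pickle.load(open(f"pics/{n}.pkl","rb"))
def ray(c,px):
    K=c["intrinsics"];p=np.array([(px[0]-K[0,2])/K[0,0],(px[1]-K[1,2])/K[1,1]]);q=p.copy()
    for _ in range(20): q=p/(1+c["k1"]*(q@q))
    T=c["pose"];d=T[:3,:3]@np.r_[q,1];return T[:3,3],d/np.linalg.norm(d)
def onz(c,px,z):
    o,d=ray(c,px);return o+d*(z-o[2])/d[2]
def tri(c1,p1,c2,p2):
    o,d=ray(c1,p1);a,b=ray(c2,p2)
    t=np.linalg.lstsq(np.c_[d,-b],a-o,rcond=None)[0];P,Q=o+d*t[0],a+b*t[1];return (P+Q)/2,np.linalg.norm(P-Q)
def proj(c,P):
    T=c["pose"];q=T[:3,:3].T@(np.array(P)-T[:3,3]);q=q[:2]/q[2];q=q*(1+c["k1"]*(q@q));K=c["intrinsics"]
    return q*[K[0,0],K[1,1]]+[K[0,2],K[1,2]]
E
python3 - <<'E'
from h import *
S=load("side0")["img"][:,:,::-1];T=load("top0")["img"][:,:,::-1]
def crop(I,x,y,w,h,k): return cv2.resize(I[y:y+h,x:x+w],None,fx=k,fy=k,interpolation=cv2.INTER_CUBIC)
a=crop(S,195,130,100,75,4);b=crop(S,262,280,100,75,4);c=crop(T,170,175,100,75,4);d=crop(T,335,175,100,75,4)
cv2.imwrite("pics/crop0.png",np.vstack([np.hstack([a,b]),np.hstack([c,d])]))
E
```

```text
(no output)
```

View pics/crop0.png

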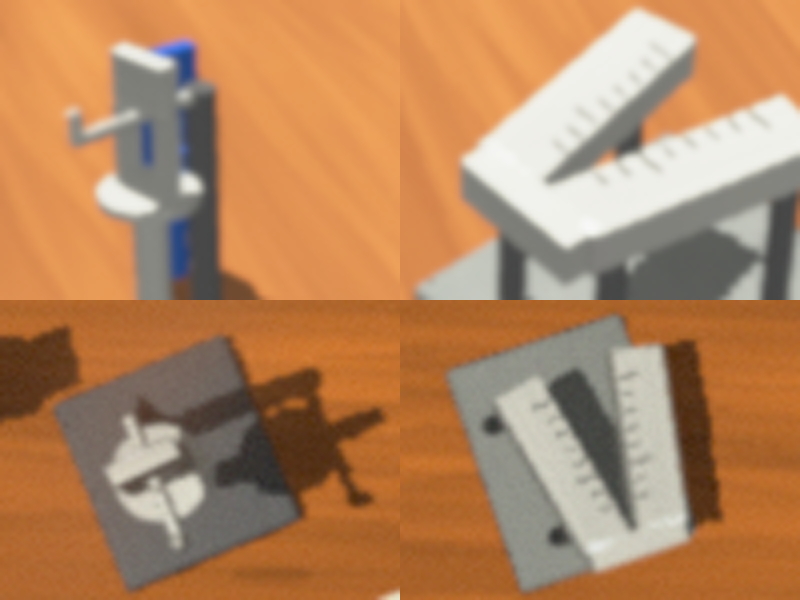

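The crop confirms it: the grey steel pin, with its eye over the hook's arm, and a blue look-alike standing behind. In top px the hook tip is near (214,236), the tab top near (206,216), the slot mouth at about (379,191) and its apex at about (393,232).

```bash
python3 - <<'E'
from h import *
S=load("side0");T=load("top0");np.set_printoptions(precision=4,suppress=True)
f=lambda x,y,X,Y:((x+.5)/4-.5+X,(y+.5)/4-.5+Y)
t=lambda x,y:f(x,y-300,170,175); s=lambda x,y:f(x,y,195,130)
g=lambda x,y:f(x-400,y-300,335,175); gs=lambda x,y:f(x-400,y,262,280)
print("tip top",onz(T,t(178,543),.204),"side",onz(S,s(73,111),.204),tri(T,t(178,543),S,s(73,111)))
print("arm far",onz(T,t(130,420),.19))
print("tab top",onz(T,t(144,465),.22),"side",onz(S,s(144,57),.22),tri(T,t(144,465),S,s(144,57)))
for n,c in dict(L=[(105,468),(115,485)],R=[(175,445),(183,460)]).items(): print(n,[onz(T,t(*p),.22) for p in c])
for n,c in dict(a=(113,48),b=(128,42),c=(175,65),d=(160,72)).items(): print(n,onz(S,s(*c),.22))
print("stand foot",[onz(T,t(*p),.012) for p in((55,408),(225,337),(300,518),(133,590))])
print("gauge top",{n:onz(T,g(*p),.1) for n,p in dict(Lout=(497,397),Lin=(543,377),Rin=(612,350),Rout=(662,345),nR=(690,540),nL=(597,572),apex=(632,528)).items()})
print("gauge side",{n:onz(S,gs(*p),.1) for n,p in dict(farL=(638,8),farR=(695,40),nearL=(785,95),nL=(463,160),nR=(570,248),apex=(547,183)).items()})
print("foot",[onz(T,g(*p),.01) for p in((447,373),(620,316),(525,592))])
E
```

```text
tip top [0.4863 0.1305 0.204 ] side [0.4868 0.1272 0.204 ] (array([0.4869, 0.1306, 0.2025]), np.float64(0.0010520383002645423))
arm far [0.5538 0.1615 0.19  ]
tab top [0.5268 0.1485 0.22  ] side [0.5298 0.1457 0.22  ] (array([0.5286, 0.1483, 0.219 ]), np.float64(0.0035040741370202114))
L [array([0.5246, 0.1694, 0.22  ]), array([0.5156, 0.1637, 0.22  ])]
R [array([0.5381, 0.1323, 0.22  ]), array([0.5301, 0.1277, 0.22  ])]
a [0.5177 0.1627 0.22  ]
b [0.5272 0.1679 0.22  ]
c [0.542  0.1303 0.22  ]
d [0.5323 0.1243 0.22  ]
stand foot [array([0.5776, 0.2363, 0.012 ]), array([0.6264, 0.129 , 0.012 ]), array([0.5121, 0.0769, 0.012 ]), array([0.4634, 0.1811, 0.012 ])]
gauge top {'Lout': array([ 0.5869, -0.1979,  0.1   ]), 'Lin': array([ 0.5996, -0.2254,  0.1   ]), 'Rin': array([ 0.6171, -0.267 ,  0.1   ]), 'Rout': array([ 0.621 , -0.2973,  0.1   ]), 'nR': array([ 0.5046, -0.3143,  0.1   ]), 'nL': array([ 0.4844, -0.2586,  0.1   ]), 'apex': array([ 0.5109, -0.2794,  0.1   ])}
gauge side {'farL': array([ 0.5872, -0.1957,  0.1   ]), 'farR': array([ 0.6007, -0.2228,  0.1   ]), 'nearL': array([ 0.6196, -0.266 ,  0.1   ]), 'nL': array([ 0.4868, -0.2575,  0.1   ]), 'nR': array([ 0.5074, -0.3141,  0.1   ]), 'apex': array([ 0.5121, -0.28  ,  0.1   ])}
foot [array([ 0.6121, -0.1797,  0.01  ]), array([ 0.6522, -0.2914,  0.01  ]), array([ 0.4738, -0.2313,  0.01  ])]
```

Emit:
{"fn": "apply_moves", "kwargs": {
  "linear": [
    [3, 2.4, 1.2],
    [3, 2.4, 1.2],
    [3, 2.4, 1.2],
    [3, 2.4, 1.2],
    [3, 2.4, 1.2]
  ],
  "turn": [1, 1, 1, 1, 1],
  "claw": [0, 0, 0, 0, 0]
}}

```text
clock: 0.52
position: [0.3224, -0.4795, 0.2989]
orientation: [-0.0, 0.983, 0.182, -0.0]
force: [-0.4, -0.2, -0.0]
grip_width: 0.0881
grip_force: 0.0
```

Emit:
{"fn": "apply_moves", "kwargs": {
  "linear": [
    [3, 2.5, 0],
    [3, 2.5, 0],
    [3, 2.5, 0],
    [3, 2.5, 0],
    [3, 2.5, 0]
  ],
  "turn": [0, 0, 0, 0, 0],
  "claw": [0, 0, 0, 0, 0]
}}

```text
clock: 0.93
position: [0.4724, -0.3545, 0.2985]
orientation: [-0.0, 0.983, 0.182, -0.0]
force: [0.8, -0.0, 0.6]
grip_width: 0.0879
grip_force: 0.0
```

Emit:
{"fn": "apply_moves", "kwargs": {
  "linear": [
    [0.4, 4, 0],
    [0.4, 4, 0],
    [0.4, 4, 0],
    [0.4, 4, 0],
    [0.4, 4, 0]
  ],
  "turn": [0, 0, 0, 0, 0],
  "claw": [0, 0, 0, 0, 0]
}}

```text
clock: 1.35
position: [0.491, -0.1541, 0.2985]
orientation: [-0.0, 0.983, 0.181, -0.0]
force: [-0.1, 0.4, 0.1]
grip_width: 0.0884
grip_force: 0.0
```

Emit:
{"fn": "apply_moves", "kwargs": {
  "linear": [
    [0.4, 4, 0],
    [0.4, 4, 0],
    [0.4, 4, 0],
    [0.4, 3, 0],
    [0.4, 1, 0]
  ],
  "turn": [0, 0, 0, 0, 0],
  "claw": [0, 0, 0, 0, 0]
}}

```text
clock: 1.77
position: [0.5111, 0.0103, 0.2988]
orientation: [-0.002, 0.983, 0.186, 0.0]
force: [0.2, 0.3, -0.2]
grip_width: 0.0883
grip_force: 0.0
```

```bash
python3 - <<'E'
from h import *
from rig import r
c=r.read_camera("wrist");pickle.dump(c,open("pics/w1.pkl","wb"));cv2.imwrite("pics/w1.png",c["img"][:,:,::-1])
s=r.read_state();print(s["clock"],s["position"],s["orientation"],c["pose"].round(3));print(proj(c,[.528,.147,.22]))
E
```

```text
1.8167 [0.51216087 0.00985928 0.29873116] [-1.48215724e-03  9.82617940e-01  1.85632230e-01  6.79242813e-04] [[ 0.365 -0.888 -0.28   0.584]
 [-0.931 -0.349 -0.106  0.039]
 [-0.003  0.299 -0.954  0.447]
 [ 0.     0.     0.     1.   ]]
[107.18546357 126.57590948]
```

View pics/w1.png

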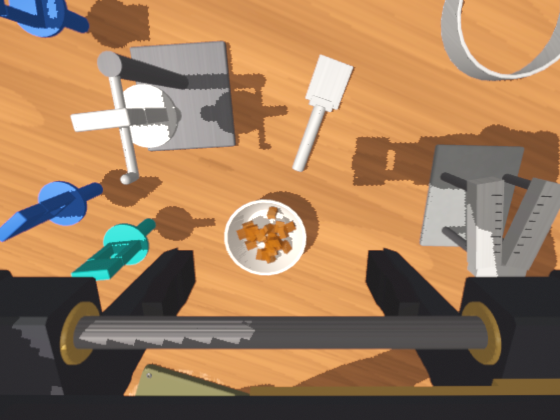

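The wrist view shows the steel pin's tab top at about (108,121), the hook tip at (127,179) and the post top at (110,64). The gauge is at the right, near (500,220). I'll move over the pin and measure there.

Emit:
{"fn": "apply_moves", "kwargs": {
  "linear": [
    [0.4, 3, 0],
    [0.4, 3, 0],
    [0.4, 3, 0],
    [0.4, 3, 0],
    [0, 1.6, 0]
  ],
  "turn": [0, 0, 0, 0, 0],
  "claw": [0, 0, 0, 0, 0]
}}

```text
clock: 2.23
position: [0.5281, 0.1419, 0.2985]
orientation: [-0.0, 0.983, 0.182, 0.0]
force: [0.9, -0.4, -1.0]
grip_width: 0.0881
grip_force: 0.0
```

Emit:
{"fn": "apply_moves", "kwargs": {
  "linear": [
    [0, 0, 0],
    [0, 0, 0]
  ],
  "turn": [0, 0],
  "claw": [0, 0]
}}

```text
clock: 2.4
position: [0.5275, 0.1384, 0.2983]
orientation: [0.001, 0.983, 0.181, -0.001]
force: [0.1, -0.6, -0.5]
grip_width: 0.088
grip_force: 0.0
```

```bash
python3 - <<'E'
from h import *
from rig import r
c=r.read_camera("wrist");pickle.dump(c,open("pics/w2.pkl","wb"));cv2.imwrite("pics/w2.png",c["img"][:,:,::-1])
s=r.read_state();print(s["clock"],s["position"],s["orientation"])
w=load("w1");print([onz(w,p,.22) for p in((72,115),(74,131))],"tip",onz(w,(127,179),.204))
hsv=cv2.cvtColor(c["img"],cv2.COLOR_RGB2HSV);m=((hsv[...,1]<40)&(hsv[...,2]>225)).astype(np.uint8)
for k in cv2.findContours(m,0,2)[0]:
    if cv2.contourArea(k)>300:
        R=cv2.minAreaRect(k);b=cv2.boxPoints(R);print(cv2.contourArea(k),R);print(np.array([onz(c,p,.22) for p in b]).round(4),onz(c,R[0],.22).round(4))
E
```

```text
2.45 [0.52761169 0.13717343 0.29836131] [ 1.10981659e-03  9.83626218e-01  1.80216338e-01 -5.49871992e-04]
[array([0.52682212, 0.17140051, 0.22      ]), array([0.51653348, 0.16811916, 0.22      ])] tip [0.49018937 0.13162409 0.204     ]
941.5 ((338.51129150390625, 276.7703857421875), (67.44147491455078, 65.23506164550781), 87.61405944824219)
[[0.5121 0.1125 0.22  ]
 [0.5322 0.0661 0.22  ]
 [0.4778 0.0373 0.22  ]
 [0.4561 0.0871 0.22  ]] [0.4956 0.0762 0.22  ]
456.5 ((252.7408905029297, 173.2816162109375), (30.51519012451172, 26.185611724853516), 87.61405944824219)
[[0.5573 0.1814 0.22  ]
 [0.5647 0.1642 0.22  ]
 [0.544  0.1557 0.22  ]
 [0.5364 0.1734 0.22  ]] [0.5508 0.1687 0.22  ]
950.0 ((409.887939453125, 128.09481811523438), (31.907470703125, 40.967613220214844), 23.198589324951172)
[[0.6063 0.0883 0.22  ]
 [0.6329 0.0894 0.22  ]
 [0.6327 0.0667 0.22  ]
 [0.6059 0.0648 0.22  ]] [0.6197 0.0774 0.22  ]
```

View pics/w2.png

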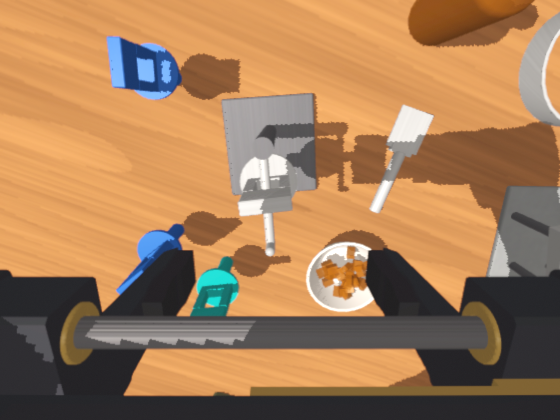

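The tab top is a bright strip at about (265,207), above the eye and collar near (265,180). The hook tip is at (269,252) and the post top at (263,145).

```bash
python3 - <<'E'
from h import *
c=load("w2");print(proj(c,[.528,.147,.22]),proj(c,[.4865,.130,.204]))
a=c["img"][135:265,200:330,::-1];cv2.imwrite("pics/w2c.png",cv2.resize(a,(780,600)[:1]*1+(600,) if 0 else (600,600),interpolation=cv2.INTER_CUBIC))
E
```

```text
[269.9832198  211.31328766] [272.37438162 255.8350773 ]
```

View pics/w2c.png

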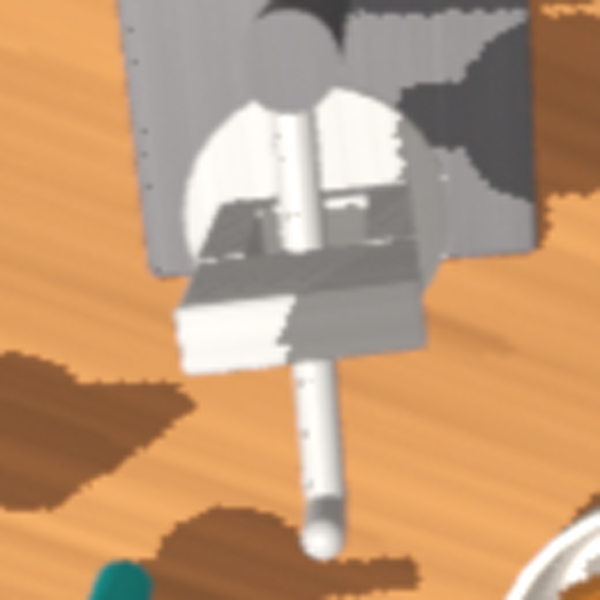

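The crop shows the tab top's corners clearly at (176,310), (422,282), (427,343) and (183,374), and the hook tip at (322,538).

```bash
python3 - <<'E'
from h import *
c=load("w2");k=130/600
P=lambda x,y,z:onz(c,((x+.5)*k-.5+200,(y+.5)*k-.5+135),z)
q=[P(*p,.22) for p in((176,310),(422,282),(427,343),(183,374))];print(np.array(q).round(4),np.mean(q,0))
d=(q[0]+q[3]-q[1]-q[2]);print(np.linalg.norm(d)/2,np.degrees(np.arctan2(d[1],d[0]))-90)
t=P(322,535,.204);p=P(293,60,.19);print(t,p,np.degrees(np.arctan2(*(p-t)[1::-1])),np.linalg.norm(p-t))
E
```

```text
[[0.5265 0.172  0.22  ]
 [0.5449 0.1367 0.22  ]
 [0.5357 0.1322 0.22  ]
 [0.5165 0.1675 0.22  ]] [0.53090609 0.15207318 0.22      ]
0.040021361377235644 28.031744703539374
[0.49020305 0.13405947 0.204     ] [0.56670696 0.16815219 0.19      ] 24.019365424816513 0.08491856168587997
```

Emit:
{"fn": "apply_moves", "kwargs": {
  "linear": [
    [0.3, 1.2, -2],
    [0, 0, -2.5],
    [0, 0, -2.5],
    [0, 0, -2.5],
    [0, 0, -1.7]
  ],
  "turn": [5, 0, 0, 0, 0],
  "claw": [0, 0, 0, 0, 0]
}}

```text
clock: 2.87
position: [0.5299, 0.148, 0.1847]
orientation: [0.001, 0.975, 0.222, -0.001]
force: [-0.0, 0.4, 0.4]
grip_width: 0.0885
grip_force: 0.0
```

Emit:
{"fn": "apply_moves", "kwargs": {
  "linear": [
    [0, 0, 0],
    [0, 0, 0]
  ],
  "turn": [0, 0],
  "claw": [0, 0]
}}

```text
clock: 3.03
position: [0.5304, 0.1493, 0.1864]
orientation: [0.001, 0.975, 0.223, -0.001]
force: [-0.8, 0.1, 0.0]
grip_width: 0.0884
grip_force: 0.0
```

```bash
python3 - <<'E'
from h import *
from rig import r
a=r.read_camera("wrist")["img"];b=r.read_camera("side")["img"]
s=r.read_state();print(s["clock"],s["position"],s["orientation"],s["force"])
b=cv2.resize(b[100:240,170:300],(390,420),interpolation=cv2.INTER_CUBIC);a=cv2.resize(a[120:400,100:460],(410,319))
cv2.imwrite("pics/g1.png",np.hstack([np.vstack([a,np.zeros((101,410,3),np.uint8)]),b])[:,:,::-1])
E
```

```text
3.1333 [0.53149233 0.15080916 0.1879256 ] [2.64260478e-04 9.74757804e-01 2.23262492e-01 1.00718136e-03] [0.60071733 0.94039612 0.60076583]
```

View pics/g1.png

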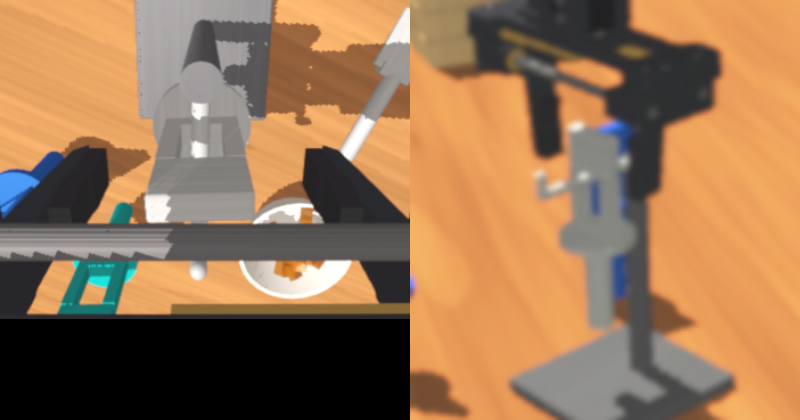

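The tab (left panel, about x 145–255) sits centred between the fingers (108 and 303) and squared to them. Closing.

Emit:
{"fn": "apply_moves", "kwargs": {
  "linear": [
    [0, 0, 0],
    [0, 0, 0],
    [0, 0, 0],
    [0, 0, 0],
    [0, 0, 0]
  ],
  "turn": [0, 0, 0, 0, 0],
  "claw": [255, 255, 255, 255, 255],
  "grip_force": 50
}}

```text
clock: 3.55
position: [0.5305, 0.152, 0.1871]
orientation: [0.0, 0.975, 0.224, 0.0]
force: [-0.2, -0.2, -1.0]
grip_width: 0.0568
grip_force: 0.0
```

Emit:
{"fn": "apply_moves", "kwargs": {
  "linear": [
    [0, 0, 0],
    [0, 0, 0],
    [0, 0, 0],
    [0, 0, 0],
    [0, 0, 0]
  ],
  "turn": [0, 0, 0, 0, 0],
  "claw": [255, 255, 255, 255, 255]
}}

```text
clock: 3.97
position: [0.5304, 0.1521, 0.1867]
orientation: [0.0, 0.975, 0.224, -0.0]
force: [-0.1, 0.1, 0.9]
grip_width: 0.0395
grip_force: 49.9
```

Emit:
{"fn": "apply_moves", "kwargs": {
  "linear": [
    [0, 0, 0.7],
    [0, 0, 0.7],
    [0, 0, 0.7],
    [0, 0, 0],
    [0, 0, 0]
  ],
  "turn": [0, 0, 0, 0, 0],
  "claw": [255, 255, 255, 255, 255]
}}

```text
clock: 4.38
position: [0.5307, 0.152, 0.2083]
orientation: [-0.0, 0.975, 0.224, 0.001]
force: [0.1, -0.1, -4.9]
grip_width: 0.0397
grip_force: 49.9
```

```bash
python3 - <<'E'
from h import *
from rig import r
a=r.read_camera("wrist")["img"];b=r.read_camera("side")["img"]
s=r.read_state();print(s["clock"],s["position"],s["orientation"],s["force"],s["wrist_torque"])
b=cv2.resize(b[100:240,170:300],(390,420),interpolation=cv2.INTER_CUBIC);a=cv2.resize(a[120:400,100:460],(410,319))
cv2.imwrite("pics/g2.png",np.hstack([np.vstack([a,np.zeros((101,410,3),np.uint8)]),b])[:,:,::-1])
E
```

```text
4.4833 [0.53021121 0.15178434 0.20762719] [ 1.07236756e-04  9.74535891e-01  2.24231446e-01 -2.09657100e-04] [ 0.38490174 -0.8043598  -5.28837717] [-0.03061847 -0.06712364 -0.06197838]
```

View pics/g2.png

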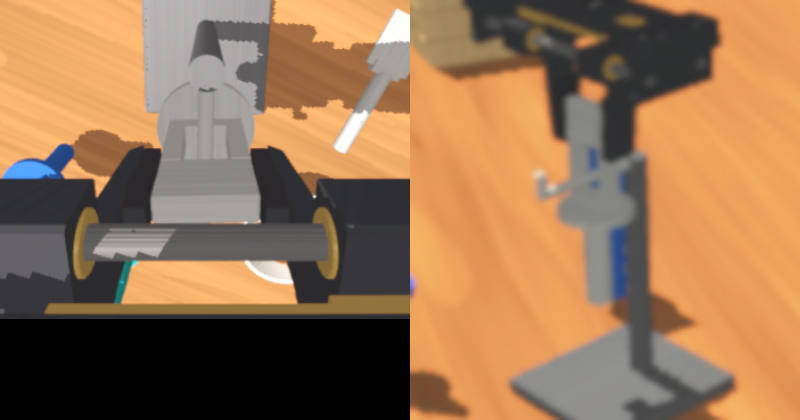

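The left panel shows the tab held between the pads at about (205,190). In the right panel the hook's arm is now mid-eye, with the tip free at (545,180). Sliding out along the hook's -x.

Emit:
{"fn": "apply_moves", "kwargs": {
  "linear": [
    [-1.4, -0.63, 0],
    [-1.4, -0.63, 0],
    [-1.4, -0.63, 0],
    [-1.4, -0.63, 0],
    [-1.4, -0.63, 0]
  ],
  "turn": [0, 0, 0, 0, 0],
  "claw": [255, 255, 255, 255, 255]
}}

```text
clock: 4.9
position: [0.4596, 0.1201, 0.2075]
orientation: [0.0, 0.975, 0.224, -0.0]
force: [0.3, -0.2, -5.0]
grip_width: 0.0393
grip_force: 49.9
```

Emit:
{"fn": "apply_moves", "kwargs": {
  "linear": [
    [0, 0, 2.5],
    [0, -1, 2.5],
    [1, -3, 2],
    [1, -3.5, 0.5],
    [1, -3.5, 0]
  ],
  "turn": [0, 0, 0, 0, 0],
  "claw": [255, 255, 255, 255, 255]
}}

```text
clock: 5.32
position: [0.4918, 0.01, 0.2847]
orientation: [0.0, 0.974, 0.225, 0.002]
force: [0.9, 0.1, -5.4]
grip_width: 0.0394
grip_force: 49.9
```

Emit:
{"fn": "apply_moves", "kwargs": {
  "linear": [
    [1.2, -3.5, 0],
    [1.2, -3.5, 0],
    [1.2, -3.5, 0],
    [1.2, -3.5, 0],
    [1.2, -3.5, 0]
  ],
  "turn": [0, 0, 0, 0, 0],
  "claw": [255, 255, 255, 255, 255]
}}

```text
clock: 5.73
position: [0.5502, -0.1664, 0.2823]
orientation: [-0.0, 0.975, 0.224, -0.001]
force: [0.2, -0.1, -4.8]
grip_width: 0.0392
grip_force: 49.9
```

Emit:
{"fn": "apply_moves", "kwargs": {
  "linear": [
    [1.2, -2, 0],
    [1.2, -2, 0],
    [1, -1.5, 0],
    [0, 0, 0],
    [0, 0, 0]
  ],
  "turn": [0, -3, -3, 0, 0],
  "claw": [255, 255, 255, 255, 255]
}}

```text
clock: 6.15
position: [0.5839, -0.2204, 0.2817]
orientation: [-0.0, 0.985, 0.172, -0.001]
force: [-0.4, 0.9, -5.0]
grip_width: 0.0396
grip_force: 49.9
```

```bash
python3 - <<'E'
from h import *
from rig import r
I=[]
for n in("wrist","top","side"):
    c=r.read_camera(n);pickle.dump(c,open(f"pics/{n}3.pkl","wb"));I.append(c["img"])
s=r.read_state();print(s["clock"],s["position"],s["orientation"],s["force"],s["wrist_torque"])
cv2.imwrite("pics/g3.png",np.hstack([cv2.resize(I[0],(400,300)),cv2.resize(I[2][200:400,240:440],(400,300))])[:,:,::-1])
E
```

```text
6.3 [ 0.58384723 -0.21804161  0.28233943] [-7.25240106e-04  9.84744783e-01  1.74002447e-01 -5.78614299e-04] [ 1.00761878  0.44083726 -3.73149308] [ 0.07732609  0.03131597 -0.02101006]
```

View pics/g3.png

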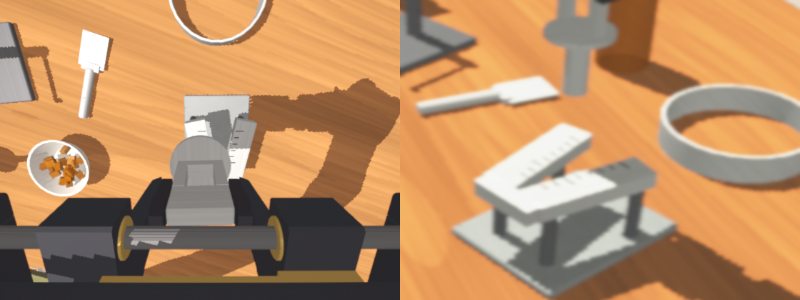

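The pin hangs upright in the grip, and the gauge is just beyond, with its slot at about (220,140) in the left panel. I'll compare the shank's measured and predicted positions numerically.

```bash
python3 - <<'E'
from h import *
np.set_printoptions(precision=4,suppress=True)
from rig import r
p=r.read_state()["position"];S=load("side3");W=load("wrist3")
zb=p[2]+.019-.139
for z in(zb,zb+.03,zb+.07): print("pred side",z,proj(S,[p[0],p[1],z]))
g=cv2.cvtColor(S["img"],cv2.COLOR_RGB2HSV)
u=proj(S,[p[0],p[1],zb+.025]).astype(int);print(u,[tuple(x) for x in g[u[1],u[0]-20:u[0]+21:1,1:]])
h=cv2.cvtColor(W["img"],cv2.COLOR_RGB2HSV);m=((h[...,1]<30)&(h[...,2]>150)).astype(np.uint8);m[:130]=0;m[260:]=0;m[:,:235]=0;m[:,375:]=0
for k in cv2.findContours(m,0,2)[0]:
    if cv2.contourArea(k)>60:
        a=cv2.approxPolyDP(k,2,True)[:,0];print([(tuple(map(int,q)),onz(W,q,.1)[:2].round(4).tolist()) for q in a])
print("mouth pred in wrist",[proj(W,q) for q in([.5996,-.2254,.1],[.6171,-.267,.1],[.5869,-.1979,.1],[.621,-.2973,.1])])
E
```

```text
pred side 0.16233942923178368 [326.8994 259.2643]
pred side 0.19233942923178368 [327.9504 243.4984]
pred side 0.2323394292317837 [329.4059 221.4763]
[327 246] [(np.uint8(158), np.uint8(227)), (np.uint8(158), np.uint8(226)), (np.uint8(159), np.uint8(225)), (np.uint8(160), np.uint8(225)), (np.uint8(160), np.uint8(226)), (np.uint8(160), np.uint8(227)), (np.uint8(159), np.uint8(229)), (np.uint8(159), np.uint8(229)), (np.uint8(159), np.uint8(229)), (np.uint8(159), np.uint8(230)), (np.uint8(159), np.uint8(233)), (np.uint8(158), np.uint8(234)), (np.uint8(157), np.uint8(233)), (np.uint8(146), np.uint8(229)), (np.uint8(120), np.uint8(214)), (np.uint8(74), np.uint8(175)), (np.uint8(30), np.uint8(146)), (np.uint8(13), np.uint8(141)), (np.uint8(11), np.uint8(145)), (np.uint8(12), np.uint8(148)), (np.uint8(12), np.uint8(148)), (np.uint8(12), np.uint8(149)), (np.uint8(12), np.uint8(150)), (np.uint8(10), np.uint8(149)), (np.uint8(12), np.uint8(148)), (np.uint8(16), np.uint8(147)), (np.uint8(48), np.uint8(161)), (np.uint8(106), np.uint8(202)), (np.uint8(140), np.uint8(232)), (np.uint8(152), np.uint8
[... 1177 characters left out ...]
57])]
[((260, 194), [0.5657, -0.2034]), ((275, 189), [0.5764, -0.2167]), ((296, 191), [0.5819, -0.2387]), ((293, 171), [0.6012, -0.228]), ((286, 167), [0.6027, -0.2196]), ((261, 170), [0.5908, -0.196]), ((270, 161), [0.603, -0.2018]), ((289, 161), [0.6097, -0.2204]), ((292, 157), [0.6146, -0.2219]), ((318, 152), [0.6286, -0.2453]), ((322, 159), [0.6233, -0.2519]), ((325, 179), [0.6047, -0.2629]), ((328, 166), [0.6186, -0.2606]), ((333, 160), [0.6262, -0.2631]), ((347, 157), [0.634, -0.2756]), ((349, 135), [0.6553, -0.2686]), ((259, 134), [0.6252, -0.1822])]
mouth pred in wrist [array([290.1481, 171.5726]), array([333.08  , 169.3683]), array([261.5235, 174.0221]), array([360.9888, 175.5577])]
```

Side view: shank measured at column 327.6, predicted 327.8, so the pin sits exactly on the TCP. The mouth comes out at (0.610,-0.2445), slot direction 200°. I'll lower at slot x = 15 mm, i.e. (0.596,-0.2495).

Emit:
{"fn": "apply_moves", "kwargs": {
  "linear": [
    [0.6, -1.5, 0],
    [0.6, -1.6, 0],
    [0, 0, -2],
    [0, 0, 0],
    [0, 0, 0]
  ],
  "turn": [0, 0, 0, 0, 0],
  "claw": [255, 255, 255, 255, 255]
}}

```text
clock: 6.72
position: [0.5952, -0.2489, 0.2618]
orientation: [-0.001, 0.985, 0.174, -0.002]
force: [-0.9, 0.7, -5.3]
grip_width: 0.0395
grip_force: 49.9
```

Emit:
{"fn": "apply_moves", "kwargs": {
  "linear": [
    [0, 0, -1],
    [0, 0, -1],
    [0, 0, -1],
    [0, 0, -1],
    [0, 0, 0]
  ],
  "turn": [0, 0, 0, 0, 0],
  "claw": [255, 255, 255, 255, 255]
}}

```text
clock: 7.13
position: [0.5947, -0.2498, 0.2199]
orientation: [-0.001, 0.985, 0.173, -0.002]
force: [-1.2, 0.5, -4.5]
grip_width: 0.0389
grip_force: 49.9
```

Emit:
{"fn": "apply_moves", "kwargs": {
  "linear": [
    [0, 0, -0.5],
    [0, 0, -0.5],
    [0, 0, -0.5],
    [0, 0, -0.5],
    [0, 0, 0]
  ],
  "turn": [0, 0, 0, 0, 0],
  "claw": [255, 255, 255, 255, 255]
}}

```text
clock: 7.55
position: [0.5957, -0.2504, 0.2016]
orientation: [-0.0, 0.985, 0.173, -0.001]
force: [0.3, 0.2, -4.4]
grip_width: 0.0396
grip_force: 49.9
```

Emit:
{"fn": "apply_moves", "kwargs": {
  "linear": [
    [0, 0, -0.8],
    [0, 0, -0.8],
    [0, 0, -0.8],
    [0, 0, -0.8],
    [0, 0, -0.8]
  ],
  "turn": [0, 0, 0, 0, 0],
  "claw": [255, 255, 255, 255, 255]
}}

```text
clock: 7.97
position: [0.5962, -0.2505, 0.1617]
orientation: [-0.0, 0.985, 0.173, -0.0]
force: [-0.0, -0.2, -5.2]
grip_width: 0.0393
grip_force: 49.9
```

Emit:
{"fn": "apply_moves", "kwargs": {
  "linear": [
    [0, 0, -0.2],
    [0, 0, -0.2],
    [0, 0, -0.2],
    [0, 0, -0.2],
    [0, 0, 0]
  ],
  "turn": [0, 0, 0, 0, 0],
  "claw": [255, 255, 255, 255, 255]
}}

```text
clock: 8.38
position: [0.5964, -0.2505, 0.1546]
orientation: [0.0, 0.985, 0.173, 0.0]
force: [0.5, 1.4, -5.3]
grip_width: 0.0395
grip_force: 49.9
```

Emit:
{"fn": "apply_moves", "kwargs": {
  "linear": [
    [0, 0, -0.1],
    [0, 0, -0.1],
    [0, 0, 0]
  ],
  "turn": [0, 0, 0],
  "claw": [255, 255, 255]
}}

```text
clock: 8.63
position: [0.5964, -0.2506, 0.1527]
orientation: [0.0, 0.985, 0.173, 0.0]
force: [0.1, 0.3, -5.3]
grip_width: 0.0394
grip_force: 49.9
```

Emit:
{"fn": "apply_moves", "kwargs": {
  "linear": [
    [0, 0, -0.1],
    [0, 0, 0]
  ],
  "turn": [0, 0],
  "claw": [255, 255]
}}

```text
clock: 8.8
position: [0.5964, -0.2505, 0.1517]
orientation: [0.0, 0.985, 0.173, -0.0]
force: [0.0, 0.7, -5.5]
grip_width: 0.0396
grip_force: 49.9
```

Emit:
{"fn": "apply_moves", "kwargs": {
  "linear": [
    [0, 0, -0.1],
    [0, 0, 0]
  ],
  "turn": [0, 0],
  "claw": [255, 255]
}}

```text
clock: 8.97
position: [0.5967, -0.2506, 0.151]
orientation: [0.0, 0.985, 0.173, 0.0]
force: [0.2, 0.3, -3.3]
grip_width: 0.0396
grip_force: 49.9
```

The force shows the collar touching the rails. Sliding along the slot.

Emit:
{"fn": "apply_moves", "kwargs": {
  "linear": [
    [-0.75, -0.27, 0],
    [-0.75, -0.27, 0],
    [-0.75, -0.27, 0],
    [-0.75, -0.27, 0],
    [0, 0, 0]
  ],
  "turn": [0, 0, 0, 0, 0],
  "claw": [255, 255, 255, 255, 255]
}}

```text
clock: 9.38
position: [0.5637, -0.263, 0.151]
orientation: [0.0, 0.985, 0.172, -0.001]
force: [-2.4, 0.1, 1.3]
grip_width: 0.0393
grip_force: 49.9
```

Emit:
{"fn": "apply_moves", "kwargs": {
  "linear": [
    [-0.38, -0.14, 0],
    [-0.38, -0.14, 0],
    [-0.38, -0.14, 0],
    [0, 0, 0]
  ],
  "turn": [0, 0, 0, 0],
  "claw": [255, 255, 255, 255]
}}

```text
clock: 9.72
position: [0.5558, -0.2645, 0.1512]
orientation: [-0.0, 0.985, 0.173, 0.001]
force: [2.5, 3.2, -0.4]
grip_width: 0.0396
grip_force: 49.9
```

Emit:
{"fn": "apply_moves", "kwargs": {
  "linear": [
    [-0.19, -0.07, 0],
    [-0.19, -0.07, 0],
    [0, 0, 0]
  ],
  "turn": [0, 0, 0],
  "claw": [255, 255, 255]
}}

```text
clock: 9.97
position: [0.5531, -0.2651, 0.1513]
orientation: [-0.001, 0.985, 0.174, 0.002]
force: [2.8, 3.6, 0.9]
grip_width: 0.0394
grip_force: 49.9
```

Emit:
{"fn": "apply_moves", "kwargs": {
  "linear": [
    [-0.19, -0.07, 0],
    [-0.19, -0.07, 0],
    [0, 0, 0]
  ],
  "turn": [0, 0, 0],
  "claw": [255, 255, 255]
}}

```text
clock: 10.22
position: [0.5498, -0.2657, 0.1514]
orientation: [-0.001, 0.985, 0.174, 0.002]
force: [3.7, 5.7, 0.3]
grip_width: 0.04
grip_force: 50.0
```

Emit:
{"fn": "apply_moves", "kwargs": {
  "linear": [
    [-0.19, -0.03, 0],
    [-0.19, -0.03, 0],
    [0, 0, 0]
  ],
  "turn": [0, 0, 0],
  "claw": [255, 255, 255]
}}

```text
clock: 10.47
position: [0.546, -0.2663, 0.1514]
orientation: [-0.001, 0.985, 0.174, 0.002]
force: [5.2, 5.5, 0.2]
grip_width: 0.0394
grip_force: 50.0
```

Emit:
{"fn": "apply_moves", "kwargs": {
  "linear": [
    [-0.19, -0.05, 0],
    [-0.19, -0.05, 0],
    [0, 0, 0]
  ],
  "turn": [0, 0, 0],
  "claw": [255, 255, 255]
}}

```text
clock: 10.72
position: [0.5444, -0.2668, 0.1518]
orientation: [-0.001, 0.985, 0.174, 0.005]
force: [7.7, 6.6, -0.1]
grip_width: 0.0395
grip_force: 49.9
```

Emit:
{"fn": "apply_moves", "kwargs": {
  "linear": [
    [-0.28, -0.1, 0],
    [-0.28, -0.1, 0],
    [0, 0, 0],
    [0, 0, 0]
  ],
  "turn": [0, 0, 0, 0],
  "claw": [255, 255, 255, 255]
}}

```text
clock: 11.05
position: [0.5408, -0.2683, 0.1526]
orientation: [-0.0, 0.985, 0.175, 0.006]
force: [10.6, 8.3, 3.3]
grip_width: 0.0395
grip_force: 50.0
```

```bash
python3 - <<'E'
from h import *
from rig import r
np.set_printoptions(precision=4,suppress=True)
c=r.read_camera("side");pickle.dump(c,open("pics/side4.pkl","wb"))
s=r.read_state();p=s["position"];print(p,s["orientation"],s["force"],s["wrist_torque"])
g=cv2.cvtColor(c["img"],cv2.COLOR_RGB2HSV)
for z in(.07,.06,.05,.04):
    u=proj(c,[p[0],p[1],z]);print(z,u,g[int(u[1]),int(u[0])-14:int(u[0])+15,2])
E
```

```text
[ 0.5409 -0.2684  0.1526] [-0.0002  0.9845  0.175   0.0064] [9.3533 7.5975 2.4246] [ 1.8627 -2.2481  0.0409]
0.07 [312.1196 330.3057] [247 246 246 244 240 231 200 158 141 139 139 138 139 139 139 139 139 139
 139 139 139 139 139 139 140 140 141 140 140]
0.06 [311.864  334.9622] [246 247 247 247 246 246 246 246 246 245 242 236 220 184 153 141 139 139
 140 140 140 140 140 141 143 143 145 147 148]
0.05 [311.6115 339.5549] [148 163 195 228 242 246 246 246 245 242 234 218 211 204 187 170 157 150
 148 149 149 149 149 149 149 149 149 149 148]
0.04 [311.3618 344.0849] [147 145 143 143 143 144 144 144 145 145 145 143 142 145 148 148 148 148
 148 147 145 144 147 149 148 143 127 114 110]
```

The tab has gone to about 73 mm with a slight rise, so the pin is probably tilting in the pads. I'll ease back, release, and regrip lower to push with less leverage.

Emit:
{"fn": "apply_moves", "kwargs": {
  "linear": [
    [0.28, 0.1, 0],
    [0.28, 0.1, 0],
    [0.2, 0.06, 0],
    [0, 0, 0]
  ],
  "turn": [0, 0, 0, 0],
  "claw": [255, 255, 255, 255]
}}

```text
clock: 11.43
position: [0.5431, -0.2676, 0.152]
orientation: [-0.0, 0.985, 0.174, 0.001]
force: [1.6, 5.3, 8.1]
grip_width: 0.0392
grip_force: 50.0
```

Emit:
{"fn": "apply_moves", "kwargs": {
  "linear": [
    [0.1, 0.2, 0],
    [0, 0.1, 0],
    [0, 0, 0],
    [0, 0, 0]
  ],
  "turn": [0, 0, 0, 0],
  "claw": [255, 255, 255, 255]
}}

```text
clock: 11.77
position: [0.5434, -0.2672, 0.1519]
orientation: [0.001, 0.985, 0.173, 0.001]
force: [0.7, 1.7, 5.4]
grip_width: 0.0393
grip_force: 50.0
```

Emit:
{"fn": "apply_moves", "kwargs": {
  "linear": [
    [0, 0, 0],
    [0, 0, 0],
    [0, 0, 0],
    [0, 0, 0],
    [0, 0, 0]
  ],
  "turn": [0, 0, 0, 0, 0],
  "claw": [110, 110, 110, 110, 110]
}}

```text
clock: 12.18
position: [0.5423, -0.2666, 0.1504]
orientation: [-0.0, 0.985, 0.173, -0.001]
force: [0.8, -0.5, 0.1]
grip_width: 0.0502
grip_force: 0.0
```

```bash
python3 - <<'E'
from h import *
from rig import r
np.set_printoptions(precision=4,suppress=True)
I={}
for n in("side","wrist"):
    c=r.read_camera(n);pickle.dump(c,open(f"pics/{n}5.pkl","wb"));I[n]=c["img"]
s=r.read_state();p=s["position"];print(s["clock"],p,s["orientation"],s["force"],s["grip_width"])
cv2.imwrite("pics/g5.png",np.hstack([cv2.resize(I["wrist"][100:380,140:420],(400,400)),cv2.resize(I["side"][250:390,240:380],(400,400),interpolation=cv2.INTER_CUBIC)])[:,:,::-1])
E
```

```text
12.2833 [ 0.5426 -0.2665  0.1506] [-0.      0.9849  0.1729 -0.0003] [-0.0322  0.3262  0.8877] 0.04980647996333316
```

Emit:
{"fn": "apply_moves", "kwargs": {
  "linear": [
    [0, 0, -0.8],
    [0, 0, -0.8],
    [0, 0, -0.7],
    [0, 0, 0]
  ],
  "turn": [0, 0, 0, 0],
  "claw": [100, 100, 100, 100]
}}

```text
clock: 12.62
position: [0.5415, -0.2658, 0.1256]
orientation: [-0.001, 0.985, 0.173, -0.002]
force: [-0.6, 0.4, -1.4]
grip_width: 0.0535
grip_force: 0.0
```

Emit:
{"fn": "apply_moves", "kwargs": {
  "linear": [
    [0, 0, 0],
    [0, 0, 0],
    [0, 0, 0],
    [0, 0, 0],
    [0, 0, 0]
  ],
  "turn": [0, 0, 0, 0, 0],
  "claw": [255, 255, 255, 255, 255],
  "grip_force": 50
}}

```text
clock: 13.03
position: [0.5431, -0.2667, 0.1278]
orientation: [0.0, 0.985, 0.173, 0.0]
force: [1.6, -1.0, -3.0]
grip_width: 0.0394
grip_force: 49.9
```

Emit:
{"fn": "apply_moves", "kwargs": {
  "linear": [
    [-0.2, -0.07, -0.1],
    [-0.2, -0.07, 0],
    [0, 0, 0],
    [0, 0, 0]
  ],
  "turn": [0, 0, 0, 0],
  "claw": [255, 255, 255, 255]
}}

```text
clock: 13.37
position: [0.5427, -0.2669, 0.1279]
orientation: [0.001, 0.985, 0.174, 0.004]
force: [6.2, 1.9, -2.7]
grip_width: 0.0395
grip_force: 49.9
```

Emit:
{"fn": "apply_moves", "kwargs": {
  "linear": [
    [-0.2, -0.07, 0],
    [-0.2, -0.07, 0],
    [0, 0, 0],
    [0, 0, 0]
  ],
  "turn": [0, 0, 0, 0],
  "claw": [255, 255, 255, 255]
}}

```text
clock: 13.7
position: [0.5421, -0.2671, 0.1281]
orientation: [0.001, 0.985, 0.174, 0.007]
force: [11.7, 2.1, -4.6]
grip_width: 0.0396
grip_force: 49.9
```

Emit:
{"fn": "apply_moves", "kwargs": {
  "linear": [
    [-0.25, -0.09, -0.2],
    [-0.25, -0.09, -0.2],
    [0, 0, 0],
    [0, 0, 0]
  ],
  "turn": [0, 0, 0, 0],
  "claw": [255, 255, 255, 255]
}}

```text
clock: 14.03
position: [0.5419, -0.2671, 0.128]
orientation: [0.001, 0.984, 0.175, 0.012]
force: [12.8, 6.7, 15.9]
grip_width: 0.0395
grip_force: 49.8
```

Emit:
{"fn": "apply_moves", "kwargs": {
  "linear": [
    [0.4, 0.15, 0],
    [0.4, 0.15, 0],
    [0.4, 0.15, 0],
    [0, 0, 0.1],
    [0, 0, 0]
  ],
  "turn": [0, 0, 0, 0, 0],
  "claw": [255, 255, 255, 255, 255]
}}

```text
clock: 14.45
position: [0.5433, -0.2667, 0.1272]
orientation: [0.001, 0.985, 0.173, 0.002]
force: [-0.4, 1.2, 21.1]
grip_width: 0.0394
grip_force: 49.9
```

Emit:
{"fn": "apply_moves", "kwargs": {
  "linear": [
    [0, 0, 0.2],
    [0, 0, 0],
    [0, 0, 0]
  ],
  "turn": [0, 0, 0],
  "claw": [255, 255, 255]
}}

```text
clock: 14.7
position: [0.5431, -0.2668, 0.1274]
orientation: [0.001, 0.985, 0.173, 0.001]
force: [1.0, -0.0, 9.6]
grip_width: 0.0394
grip_force: 49.9
```

Emit:
{"fn": "apply_moves", "kwargs": {
  "linear": [
    [0, 0, 0],
    [0, 0, 0],
    [0, 0, 0],
    [0, 0, 0],
    [0, 0, 0]
  ],
  "turn": [0, 0, 0, 0, 0],
  "claw": [80, 80, 80, 80, 80]
}}

```text
clock: 15.12
position: [0.5413, -0.2663, 0.1253]
orientation: [-0.0, 0.985, 0.173, -0.001]
force: [0.4, 0.2, -0.6]
grip_width: 0.0605
grip_force: 0.0
```

Emit:
{"fn": "apply_moves", "kwargs": {
  "linear": [
    [0, 0, 1.5],
    [0, 0, 3],
    [0, 0, 3],
    [0, 0, 3],
    [0, 0, 2]
  ],
  "turn": [0, 0, 0, 0, 0],
  "claw": [80, 80, 80, 80, 80]
}}

```text
clock: 15.53
position: [0.5425, -0.2667, 0.2534]
orientation: [0.001, 0.985, 0.173, 0.001]
force: [0.8, -0.5, 0.5]
grip_width: 0.0604
grip_force: 0.0
```

Emit:
{"fn": "apply_moves", "kwargs": {
  "linear": [
    [-1, 3, 1],
    [-1, 4, 0],
    [-1, 4, 0],
    [-1, 4, 0],
    [0, 0, 0]
  ],
  "turn": [0, 0, 0, 0, 0],
  "claw": [80, 80, 80, 80, 80]
}}

```text
clock: 15.95
position: [0.4998, -0.1068, 0.2609]
orientation: [-0.003, 0.984, 0.179, -0.001]
force: [0.7, 0.4, -0.5]
grip_width: 0.0605
grip_force: 0.0
```

```bash
python3 - <<'E'
from h import *
from rig import r
I={}
for n in("side","top","wrist"):
    c=r.read_camera(n);pickle.dump(c,open(f"pics/{n}6.pkl","wb"));I[n]=c["img"]
s=r.read_state();print(s["clock"],s["position"],s["force"],s["grip_width"])
R=lambda a,w,h:cv2.resize(a,(w,h),interpolation=cv2.INTER_CUBIC)
cv2.imwrite("pics/g6.png",np.hstack([R(I["side"][230:390,245:395],525,560),np.vstack([R(I["top"][165:265,330:430],270,270),R(I["wrist"][:,:],270,203),np.zeros((87,270,3),np.uint8)])])[:,:,::-1])
E
```

```text
16.1 [ 0.50177816 -0.11656753  0.26078763] [-0.14494968 -0.65503059  0.45161984] 0.060361004325047665
```

View pics/g6.png

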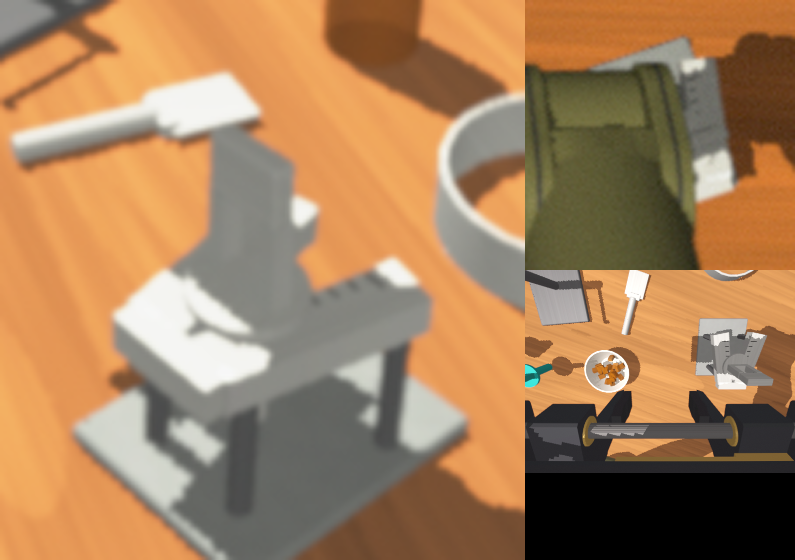

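The view shows the pin standing in the slot near the narrow end, with its collar on the rails; the tab top is at about (253,148) in the panel. A numeric uprightness check follows, since I've used up the pictures.

```bash
python3 - <<'E'
from h import *
from rig import r
np.set_printoptions(precision=4,suppress=True)
c=load("side6");q=lambda x,y:((x+.5)/3.5-.5+245,(y+.5)/3.5-.5+230)
print("tab",[onz(c,q(*p),.184) for p in((212,134),(275,182),(293,163),(230,125))])
# predicted collar top rim / tab corners if upright at P
P=np.array([.5425,-.2668]);inv=lambda u:((u+.5-[245,230])*3.5-.5).round()
a=np.radians(20);ex=np.array([np.cos(a),np.sin(a)]);ey=np.array([-ex[1],ex[0]])
print("pred tab corners",[inv(proj(c,[*(P+sx*.006*ex+sy*.02*ey),.184])) for sx,sy in((-1,1),(-1,-1),(1,-1),(1,1))])
print("pred collar bottom rim",[inv(proj(c,[*(P+.028*np.array([np.cos(t),np.sin(t)])),.1])) for t in np.radians(range(0,360,45))])
s0=load("side0")["img"].astype(int);d=np.abs(s0-c["img"]).sum(2)
for n,(x,y,w,h) in dict(bowl=(165,245,70,50),scraper=(245,250,70,28),bottle=(335,145,38,105),sieve=(365,255,90,65),).items(): print(n,(d[y:y+h,x:x+w]>90).mean().round(3))
w=r.read_camera("side")["img"].astype(int);print("moving?",np.abs(w-c["img"])[240:380,250:390].max())
E
```

```text
tab [array([ 0.5313, -0.2537,  0.184 ]), array([ 0.5429, -0.2919,  0.184 ]), array([ 0.5549, -0.2831,  0.184 ]), array([ 0.5408, -0.2504,  0.184 ])]
pred tab corners [array([206., 130.]), array([273., 175.]), array([294., 164.]), array([227., 119.])]
pred collar bottom rim [array([299., 284.]), array([264., 261.]), array([216., 259.]), array([182., 281.]), array([182., 314.]), array([217., 339.]), array([267., 341.]), array([301., 317.])]
bowl 0.0
scraper 0.111
bottle 0.0
sieve 0.003
moving? 111
```

Emit:
{"fn": "apply_moves", "kwargs": {
  "linear": [
    [0, 0, 0],
    [0, 0, 0],
    [0, 0, 0],
    [0, 0, 0],
    [0, 0, 0]
  ],
  "turn": [0, 0, 0, 0, 0],
  "claw": [80, 80, 80, 80, 80]
}}

```text
clock: 16.57
position: [0.5018, -0.1169, 0.2606]
orientation: [0.0, 0.985, 0.173, -0.0]
force: [0.3, 0.4, 0.3]
grip_width: 0.0606
grip_force: 0.0
```

```bash
python3 - <<'E'
from h import *
from rig import r
a=r.read_camera("side")["img"].astype(int);[r.read_camera("side") for _ in range(6)];b=r.read_camera("side")["img"].astype(int)
c=load("side6")["img"].astype(int)
for n,o in(("now",b),("since6",c)):
    d=(np.abs(a-o).sum(2)>90);d[:,400:]=0;ys,xs=np.nonzero(d[240:380,250:390]);print(n,len(xs),(xs.min()+250,xs.max()+250,ys.min()+240,ys.max()+240) if len(xs) else "")
print("tab px unchanged",np.abs(a-c)[262:310,303:332].max())
E
```

```text
now 3 (np.int64(322), np.int64(367), np.int64(314), np.int64(332))
since6 175 (np.int64(276), np.int64(389), np.int64(305), np.int64(377))
tab px unchanged 15
```

The pin is still; only the arm's shadow moved between the pictures. Handing in.

```bash
python3 -c "
from rig import r
print(r.hand_in())"
```

```text
the job is handed in; nothing more can be done
None
```

The pin is off the hook and wedged in the gauge slot, standing upright with its collar on the rails and the gripper clear. I measured it at about 71 mm from the wide end where 65 mm was expected, and the scraper was the one item my before/after check couldn't clear, because the pin overlaps it in that view. The job is handed in, at about 17 s of the 54 s allowed.

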